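Right the tipped reagent bottle and clip its label holder on the shelf lip

TASK

On the little reagent shelf, stand the bottle that has tipped over upright again in the middle of its own mat, in line with the other bottles, and let go of it. Then take the label holder that hangs on the bin and push it down over the shelf lip, its tongue behind the lip, centred in front of that mat, until it is fully home. Finish while still holding it pressed firmly down, so that its adhesive can take; do not disturb the other things.

Things in the scene. Friction and masses are not known exactly. Their poses are not given: they have to be found in the camera images.
- rack: Low reagent shelf, fixed, 396 mm wide (y), 196 mm deep (x): grey board, top 70 mm above the bench, blue end panels 92 mm high. An upright lip 4 mm thick runs along its front edge (robot's side), from 42 to 95 mm above the bench, 25 mm above the board. Origin: on the bench under the middle of the lip's thickness and length; x from lip to back, y along the lip. Yaw up to 0.12 rad.
- lip_bead: Top edge of the lip: a bead 2.4 mm wide, 4 mm high, as long as the lip. Origin: middle of its top, 95 mm above the bench; axes as the rack's. The bridge of a label holder that is home rests on it.
- lane: The tipped bottle's own black rubber mat, 140 mm (x) by 66 (y) by 2 thick, on the board; of the three mats (120 mm apart along y, order varies) the only one without a label holder (like holder, fixed, centred on its mat) on the lip before it. Origin: middle of its underside, 70 mm above the bench, 100 mm behind the lip's middle; axes as the rack's.
- bottle: The tipped bottle: white, square, 50 by 50 mm, 80 mm to the shoulder, then a round cap 36 mm across ending 108 mm from the base; 0.10 to 0.20 kg. Origin: centre of its base; z from base to cap, x and y normal to its flats. Starts lying on its mat, cap to the back of the shelf, base about 50 mm behind the lip, up to 0.15 rad askew, y level. Standing on the mat its origin is at 72 mm.
- bottle_b: Bystander: same kind of bottle, upright in the middle of another mat. Origin: centre of its base.
- bottle_c: Bystander: same kind of bottle, upright in the middle of the third mat. Origin: centre of its base.
- holder: Loose label holder, rigid grey plastic, 30 to 55 g, 56 mm wide (y), an upside-down U clip: bridge 12 mm deep (x), 6 thick, legs under it at -x and +x with a 6 mm gap. On the bridge stands a card frame 9 mm thick (x), from 6 to 48 mm above the bridge's underside: the place to grip. Origin: middle of the bridge's underside, on the bead's top when home; z up, x from front leg to tongue.
- holder_front (a point): Point on the outer face of the holder's front leg (-x side), 6 mm before and 10 mm below its origin. The leg is 3 mm thick and hangs 32 mm below the bridge's underside. Home on the lip it is in front of the lip, on the robot's side.
- holder_tongue (a point): End of the holder's tongue (+x side), 21 mm below its origin. The tongue is 3 mm thick; its last 8 mm flare outwards by 3 mm. Home on the lip it is behind the lip, above the board.
- bin: Small white open bin, fixed, 90 mm (x) by 124 (y), 60 high, walls 4 mm, card stock inside. Origin: centre of its underside. The holder starts upright, hung on the wall at -x (towards the robot), its legs astride it, free to be lifted straight up by 35 mm or more.
- beaker: Bystander: glass beaker, 70 mm across, 90 mm high. Origin: centre of its underside.
- tape: Bystander: roll of tape lying flat, 96 mm across, 24 mm high. Origin: centre of its underside.
- timer: Bystander: flat white bench timer, 60 by 75 mm, 18 mm high. Origin: centre of its underside.
- tipbox: Bystander: pipette-tip box with clear lid, 87 by 122 mm, 78 mm high. Origin: centre of its underside.
- jar: Bystander: amber jar, 56 mm across, 85 mm high. Origin: centre of its underside.
Mind the look-alikes: they are no part of the job. What is shaped like the bottle but red is not meant.

How it is judged:
By the outcome, as a careful person would: the job done as asked, in the order asked, and still so for the second after the job is handed in, while the arm keeps its last pose, push and grip.
It also fails if it takes over 62 s, if anything falls off the work surface, if the arm or the gripper's body presses on something with over 40 N, if the wrist force passes 120 N, or if a joint passes its speed limit or range.

ROBOT

A 6-joint arm with a two-finger parallel gripper is mounted at the origin on the work surface. World frame = base frame: x ahead of the robot, y to its left, z up, the work surface at z = 0. Lengths are in m, angles in degrees, forces in N, time in s.
With the tool pointing down it reaches from about 0.3 to 0.875 m from the base axis. Payload 6.4 kg.
Tool frame: the origin (TCP) lies at the very end of the fingers, on their centre line; the grasp point (between the pads) lies behind it (pinch_z is the z of the grasp point in the tool frame, in m); z points along the fingers, y is the line along which they close (so a half turn about z gives the same grasp; the last joint's range is limited). The gripper opens to 85 mm and grips with 20 to 120 N. Pads are 22 mm wide; open, the fingers measure 114 mm over their backs; the gripper's body (76 mm by 85 mm) begins 54 mm behind the grasp point. The pads swing forward as they close: fully open they stand 13 mm farther back than shut.
Start: joints at [-79.257, 10.359, 92.074, -0, 77.567, -11.82], TCP at [0.221, -0.531, 0.231] pointing down, gripper open.
Joint ranges: [-171.53, 171.53], [-51.25, 118.39], [17.06, 147.69], [-65.23, 245.23], [0, 150.52], [-178.68, 178.68]. Speed limits (degrees/s): [147.25, 147.25, 172.46, 180, 180, 180].

INTERFACE

Orientations are given as [roll, pitch, yaw] about the fixed x, y, z axes, in that order (R = Rz(yaw) Ry(pitch) Rx(roll)).
In Python, from rig import * gives the robot as it stands.
- The arm moves only by the tool carry_out, never from a script. Its argument "increments" is a list of rows, each a list of 7 numbers: the shift along the tool's x, y, z in m, then the turn, a rotation vector about the tool's x, y, z in rad, then the closure, from -1 (fully open) to 1 (shut), so that 0 is half open. A call has 1 to 12 rows; each row is the pose to reach, as a shift and turn from the pose commanded when the call began, along the tool's axes at that moment; what a row does not reach only later rows make up. A row lasts 1/12 s, in which the tool goes at most 41.7 mm and 7.16 degrees, less where a joint would pass 70% of its speed; a pose out of reach is approached as far as the arm can. A call with a gripper value outside its range is refused whole. The fingers move at their own pace and stop on an object; the grip force is fixed at half the most. Time passes only in rows, so rows that repeat a pose let the fingers close. It gives the time, the measured TCP pose, the force, the opening and the grip force at its end, in the units of the state.
- get_obs(): the state, without advancing time (a new reading comes with each control period).
- camera(name): name is "side" or "top" or "wrist"; returns a dict with "image" (480x640x3 uint8, blue, green, red), "fx", "fy", "cx", "cy" (pixels), "dist_coeffs" ([k1, k2, p1, p2, k3] as OpenCV has them; the pictures are not rectified), "R" (3x3) and "t" (3): a world point X has camera coordinates R X + t; the wrist camera has in their place "T_tool_cam" (4x4, takes a point from camera to tool coordinates, whose origin is the TCP and whose axes are the flange's). Camera axes: x right, y down, z forward; pixel columns grow to the right and rows downward; lengths in m; the calibration is good to about 2 mm. A picture is of the moment at which its call begins: read the wrist's pose just before it. There is no depth.
- hand_in(): hands the job in; it is judged then, once.
Trained networks look in a picture, given as the dict that the camera call returned (one of the last four; its "shot" number tells which), for a name from the list of things; names that differ only in an ending like _2 or _b are one class to them, and where a whole thing is asked for, a point or a joint stands for the part that bears it (a point fixed in the world has none). Each returns a list of dicts, best first, with "conf" (0 to 1); they miss things now and then, are a little off and sometimes report something else, mostly with a low value. They report only what shows in the picture. A call takes as long as a camera call. They do not tell look-alikes from the thing itself.
- trace(picture, label): "pixels" (480x640 bool, what is visible of it) and "extent" ([left, top, width, height] in pixels, round what is visible of it).
The state is a dict: "time_s": time; "qpos": joint angles; "dq": joint speeds; "joint_torque": joint torques, N m; "ee_pos": TCP position; "tcp_rot": TCP orientation; "contact_force": force on the tool from outside, world axes, zero at the start; "torque": the same for the moment, N m; "opening": finger opening in m; "grasp_force": force on a finger pad.
Only numpy, scipy, OpenCV 4.12 (cv2) and the standard library are available. Lean on these libraries where they do the work, as an engineer would, in place of code of your own. Each camera call takes 0.05 s, during which the arm holds its last target. There are 200 camera calls.

## Working session

There is one attempt and no reset: what is moved stays moved. The work goes in short steps, Python scripts to look and compute and a tool call to move; the robot and the scene stay as the last step left them, time stands still between calls to the robot, and variables do not carry over. Pictures are saved under pics/ and viewed, at most 10 in all, crops included, and the job is handed in when it is done.

Besides the shell and the picture viewer there is one more tool, called after ">>>" by a JSON object that holds its "fn" and its "kwargs". carry_out: Moves the arm, as the interface text tells. Its arguments: {"type":"object","properties":{"increments":{"type":"array","items":{"type":"array","items":{"type":"number"}}}},"required":["increments"]}

```bash
ls; mkdir -p pics
python3 - <<'E'
from rig import *
import cv2, numpy as np
o=get_obs(); print(o)
try: print('pinch',pinch_z)
except Exception as e: print(e)
for n in ['side','top']:
    c=camera(n); cv2.imwrite(f'pics/{n}0.png',c['image'])
    print(n,{k:np.round(c[k],4).tolist() for k in ['fx','fy','cx','cy','dist_coeffs','R','t']}, c.keys())
    for l in ['rack','lip_bead','lane','bottle','holder','bin']:
        for d in trace(c,l)[:5]: print(l,round(d['conf'],2),d['extent'])
E
```

```text
pics
{'time_s': 0.0, 'qpos': array([-7.92318398e+01,  1.04096946e+01,  9.21517187e+01,  3.83862230e-02,
        7.75858270e+01, -1.18281584e+01]), 'dq': array([-0.06348825, -0.04407294,  0.06230732, -0.03761644,  0.01675152,
       -0.12329135]), 'joint_torque': array([ -1.10816974, -44.76152658, -35.64798117,  -0.40576369,
        -0.17891537,   0.08851572]), 'ee_pos': array([ 0.22092218, -0.53000313,  0.2301388 ]), 'tcp_rot': array([-1.79863563e+02, -6.68532527e-02,  2.25879387e+01]), 'contact_force': array([ 0.36724413, -0.91835961,  0.13360285]), 'torque': array([ 0.05740648, -0.01966426,  0.04732007]), 'grasp_force': 0.0, 'opening': 0.0854927432391146}
pinch -0.0187
side {'fx': 605.0229, 'fy': 605.0229, 'cx': 323.6009, 'cy': 234.1777, 'dist_coeffs': [0.0243, 0.0, 0.0, 0.0, 0.0], 'R': [[-0.9533, -0.3015, -0.0189], [-0.1807, 0.6192, -0.7642], [0.2421, -0.725, -0.6447]], 't': [0.4748, 0.1763, 1.6807]} dict_keys(['image', 'fx', 'fy', 'cx', 'cy', 'dist_coeffs', 'R', 't', 'shot'])
rack 0.86 [204.6, 209.3, 128.0, 133.6]
rack 0.29 [211.2, 355.3, 27.3, 47.0]
lip_bead 0.55 [350.5, 169.8, 
[... 233 characters left out ...]
7, 36.7]
holder 0.62 [351.0, 168.8, 4.2, 23.5]
holder 0.37 [339.1, 291.8, 31.5, 22.6]
bin 0.95 [323.3, 169.4, 44.2, 36.5]
top {'fx': 597.1844, 'fy': 597.1844, 'cx': 326.3682, 'cy': 238.9639, 'dist_coeffs': [-0.119, 0.0, 0.0, 0.0, 0.0], 'R': [[-0.0704, -0.9975, -0.0051], [-0.975, 0.0699, -0.2109], [0.2107, -0.0099, -0.9775]], 't': [0.0377, 0.5157, 1.7528]} dict_keys(['image', 'fx', 'fy', 'cx', 'cy', 'dist_coeffs', 'R', 't', 'shot'])
rack 0.75 [216.6, 172.6, 136.5, 74.1]
lane 0.65 [234.1, 186.4, 27.5, 43.0]
lane 0.54 [429.5, 232.7, 20.2, 10.5]
bottle 0.97 [275.5, 191.9, 21.9, 24.2]
bottle 0.69 [316.6, 193.6, 18.5, 24.9]
bottle 0.65 [212.3, 263.9, 34.4, 37.9]
bin 0.62 [416.0, 209.5, 44.6, 35.6]
```

Run:
```python
import cv2
a=cv2.imread('pics/top0.png')[130:350,170:490]
cv2.imwrite('pics/topc.png',cv2.resize(a,(800,550),interpolation=cv2.INTER_CUBIC))
a=cv2.imread('pics/side0.png')[130:430,160:480]
cv2.imwrite('pics/sidec.png',cv2.resize(a,(640,600),interpolation=cv2.INTER_CUBIC))
```

```text
(no output)
```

View pics/topc.png

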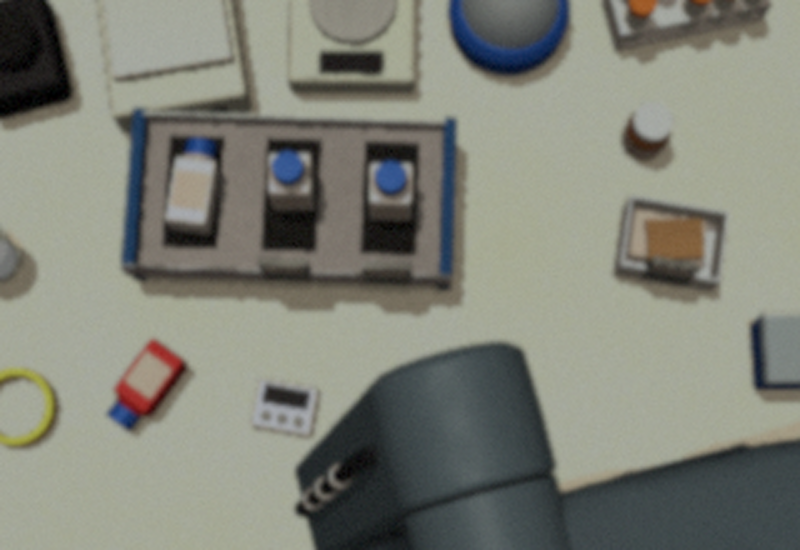

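View pics/sidec.png

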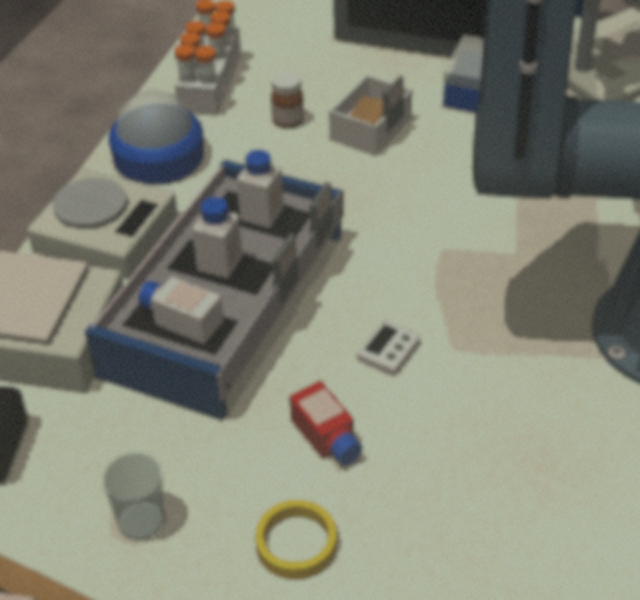

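The tipped white bottle lies on the leftmost mat at top crop (192,190), i.e. full (247,206). The look-alikes are the red bottle at crop (150,378), the two upright bottles at (290,175) and (390,185), and the fixed holders at (285,265) and (387,268). The loose holder is on the near wall of the bin, at crop (675,265).

```bash
cat > h.py <<'E'
from rig import *
import cv2, numpy as np
from scipy.spatial.transform import Rotation as Ro
from scipy.optimize import least_squares
def Rt(o=None):
    o=o or get_obs(); return Ro.from_euler('xyz',o['tcp_rot'],degrees=True).as_matrix(), np.array(o['ee_pos'])
def shot(n):
    o=get_obs(); c=camera(n)
    if n=='wrist':
        R,p=Rt(o); T=np.eye(4); T[:3,:3]=R; T[:3,3]=p; M=np.linalg.inv(T@c['T_tool_cam']); c['R']=M[:3,:3]; c['t']=M[:3,3]
    return c
def K(c): return np.array([[c['fx'],0,c['cx']],[0,c['fy'],c['cy']],[0,0,1.]])
def ray(c,uv,z):
    q=cv2.undistortPoints(np.array(uv,float).reshape(-1,1,2),K(c),np.array(c['dist_coeffs']))[:,0]
    d=np.c_[q,np.ones(len(q))]@c['R']; C=-c['R'].T@c['t']
    return C+d*((z-C[2])/d[:,2])[:,None]
def proj(c,X):
    return cv2.projectPoints(np.array(X,float).reshape(-1,1,3),cv2.Rodrigues(np.array(c['R']))[0],np.array(c['t']),K(c),np.array(c['dist_coeffs']))[0][:,0]
E
python3 - <<'E'
from h import *
import rig; print([d for d in dir(rig) if d[0]!='_'])
c=shot('top')
f=lambda L:[(170+x*.4,130+y*.4) for x,y in L]
print('panels outer back L,R, front L,R @92\n',ray(c,f([(135,112),(455,120),(126,270),(448,285)]),.092).round(3))
print('bottle base, cap-end @120\n',ray(c,f([(190,228),(203,140)]),.110).round(3))
print('mat corners L @72',ray(c,f([(172,138),(222,140),(163,245),(215,246)]),.072).round(3))
print('bin rim corners',ray(c,f([(628,200),(723,212),(616,274),(716,284)]),.06).round(3))
print('holder',ray(c,f([(675,265)]),.1).round(3))
w=camera('wrist'); print(np.round(w['T_tool_cam'],4).tolist(), w['fx'],w['dist_coeffs'])
E
```

```text
['Unreachable', 'camera', 'get_obs', 'hand_in', 'pinch_z', 'trace']
panels outer back L,R, front L,R @92
 [[ 0.731  0.299  0.092]
 [ 0.692 -0.09   0.092]
 [ 0.535  0.316  0.092]
 [ 0.489 -0.065  0.092]]
bottle base, cap-end @120
 [[0.576 0.235 0.11 ]
 [0.684 0.215 0.11 ]]
mat corners L @72 [[0.701 0.258 0.072]
 [0.694 0.196 0.072]
 [0.567 0.274 0.072]
 [0.561 0.211 0.072]]
bin rim corners [[ 0.586 -0.295  0.06 ]
 [ 0.562 -0.41   0.06 ]
 [ 0.495 -0.27   0.06 ]
 [ 0.474 -0.391  0.06 ]]
holder [[ 0.492 -0.335  0.1  ]]
[[-0.0005, -0.9613, -0.2756, 0.0707], [1.0, -0.0009, 0.0014, -0.0002], [-0.0016, -0.2756, 0.9613, -0.1432], [0.0, 0.0, 0.0, 1.0]] 375.5094347817994 [-0.05757994  0.          0.          0.          0.        ]
```

```bash
cat >> h.py <<'E'
def tool(psi,tilt=0,axis_psi=None):
    """tool down, yaw psi (deg), then tilted about world axis (rack -y, given yaw axis_psi) so that tool z swings to +x by tilt"""
    R=Ro.from_euler('xyz',[180,0,psi],degrees=True)
    a=np.deg2rad(axis_psi if axis_psi is not None else 0)
    return (Ro.from_rotvec(-np.deg2rad(tilt)*np.array([-np.sin(a),np.cos(a),0]))*R).as_matrix()
def inc(p,Rg,at=None):
    R,q=Rt() if at is None else at
    s=R.T@(np.array(p)-q); r=Ro.from_matrix(R.T@Rg).as_rotvec()
    print('inc',np.r_[s.round(4),r.round(4)].tolist(),'rows',round(np.linalg.norm(s)/.0417,1),round(np.rad2deg(np.linalg.norm(r))/7.16,1))
E
python3 -c "
from h import *
inc([.55,.17,.33],tool(174))"
```

```text
inc [0.5729, -0.5206, -0.0982, 0.0008, -0.0011, -2.6426] rows 18.7 21.1
```

>>> {"fn": "carry_out", "kwargs": {"increments": [[0,0,-0.1,0,0,-0.13,-1],[0.57,-0.52,-0.1,0,0,-2.64,-1],[0.57,-0.52,-0.1,0,0,-2.64,-1],[0.57,-0.52,-0.1,0,0,-2.64,-1],[0.57,-0.52,-0.1,0,0,-2.64,-1],[0.57,-0.52,-0.1,0,0,-2.64,-1],[0.57,-0.52,-0.1,0,0,-2.64,-1],[0.57,-0.52,-0.1,0,0,-2.64,-1],[0.57,-0.52,-0.1,0,0,-2.64,-1],[0.57,-0.52,-0.1,0,0,-2.64,-1],[0.57,-0.52,-0.1,0,0,-2.64,-1],[0.57,-0.52,-0.1,0,0,-2.64,-1]]}}

```text
time_s: 1.8
ee_pos: [0.4147, -0.1166, 0.3089]
tcp_rot: [180.0, 0.2, 108.7]
contact_force: [-0.3, -1.8, 0.7]
opening: 0.0853
grasp_force: 0.0
```

```bash
python3 -c "
from h import *
print(get_obs()['qpos'].round(1))
inc([.55,.17,.33],tool(174))"
```

```text
[-3.150e+01 -1.260e+01  1.057e+02 -1.000e-01  8.670e+01 -5.020e+01]
inc [0.2278, 0.2202, -0.0219, -0.0018, 0.004, -1.1389] rows 7.6 9.1
```

>>> {"fn": "carry_out", "kwargs": {"increments": [[0.228,0.22,-0.022,0,0,-1.139,-1],[0.228,0.22,-0.022,0,0,-1.139,-1],[0.228,0.22,-0.022,0,0,-1.139,-1],[0.228,0.22,-0.022,0,0,-1.139,-1],[0.228,0.22,-0.022,0,0,-1.139,-1],[0.228,0.22,-0.022,0,0,-1.139,-1],[0.228,0.22,-0.022,0,0,-1.139,-1],[0.228,0.22,-0.022,0,0,-1.139,-1],[0.228,0.22,-0.022,0,0,-1.139,-1],[0.228,0.22,-0.022,0,0,-1.139,-1],[0.228,0.22,-0.022,0,0,-1.139,-1],[0.228,0.22,-0.022,0,0,-1.139,-1]]}}

```text
time_s: 2.8
ee_pos: [0.5507, 0.1678, 0.3299]
tcp_rot: [-180.0, 0.1, 173.5]
contact_force: [-1.9, -0.4, 0.0]
opening: 0.0858
grasp_force: 0.0
```

```bash
python3 -c "
from h import *
print(get_obs()['qpos'].round(1), Rt()[1])
c=shot('wrist'); cv2.imwrite('pics/w1.png',c['image'])
import pickle; pickle.dump(c,open('w1.pkl','wb'))
for l in ['bottle','lane','lip_bead','holder']:
  for d in trace(c,l)[:4]: print(l,round(d['conf'],2),d['extent'])
"
```

```text
[  5.2   6.7  84.9  -0.1  88.4 -78.3] [0.55071554 0.16776895 0.32985115]
bottle 0.85 [355.0, 220.8, 65.9, 106.6]
bottle 0.78 [241.9, 248.4, 56.8, 80.0]
bottle 0.68 [107.2, 240.5, 87.2, 79.3]
bottle 0.57 [383.8, 2.1, 91.8, 98.2]
lane 0.86 [357.1, 202.7, 62.6, 115.4]
lip_bead 0.95 [85.9, 175.5, 380.9, 3.1]
```

View pics/w1.png

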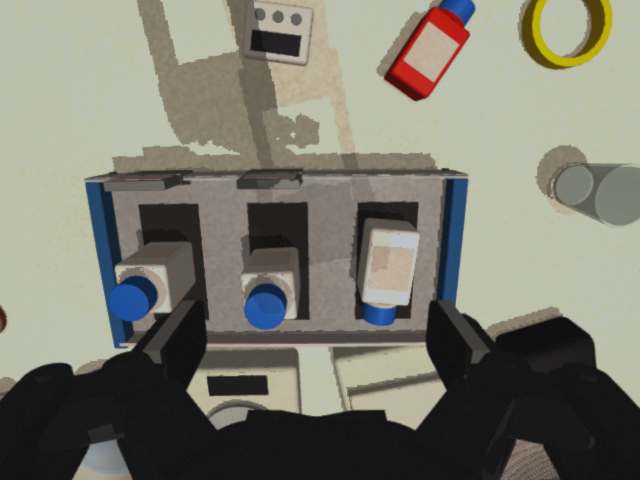

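```bash
python3 -c "
from h import *
import pickle; c=pickle.load(open('w1.pkl','rb'))
cv2.imwrite('pics/w1c.png',cv2.resize(c['image'][190:340,330:480],(600,600),interpolation=cv2.INTER_CUBIC))
d=trace(shot('wrist'),'lip_bead')[0]; ys,xs=np.nonzero(d['pixels']); 
P=ray(c,np.c_[xs,ys],.095); m=np.polyfit(P[:,1],P[:,0],1); print('lip yaw',-np.arctan(m[0]),'y ends',P[:,1].min(),P[:,1].max(),'x at mid',np.polyval(m,P[:,1].mean()))
print('panels', ray(c,[(86,181),(467,178)],.092).round(4).tolist())
print('mats front',ray(c,[(139,204),(199,204),(248,203),(308,203),(358,203),(418,203)],.072).round(4).tolist())
"
```

```text
lip yaw -0.10882504550645125 y ends -0.06518978438609038 0.32010055031040235 x at mid 0.523986142900278
panels [[0.501, -0.0663, 0.092], [0.5434, 0.3233, 0.092]]
mats front [[0.5341, -0.0259, 0.072], [0.5419, 0.0404, 0.072], [0.5471, 0.0939, 0.072], [0.5546, 0.1585, 0.072], [0.5607, 0.2123, 0.072], [0.568, 0.2771, 0.072]]
```

View pics/w1c.png

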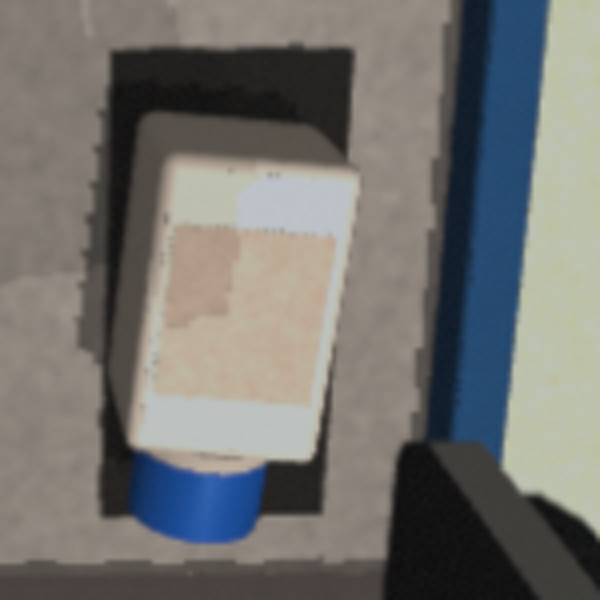

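```bash
python3 -c "
from h import *
import pickle; c=pickle.load(open('w1.pkl','rb'))
uv=np.array([(165,155),(358,170),(315,462),(130,447)])/4+[330,190]
P=ray(c,uv,.122); print(P.round(4).tolist())
for i in range(4): print(np.linalg.norm(P[i]-P[(i+1)%4]).round(4))
b=(P[0]+P[1])/2; t=(P[2]+P[3])/2; d=t-b; print('base',b,'yaw',np.arctan2(d[1],d[0]))
"
```

```text
[[0.5774, 0.2184, 0.122], [0.5864, 0.2648, 0.122], [0.6632, 0.251, 0.122], [0.6534, 0.2039, 0.122]]
0.0473
0.078
0.0481
0.0774
base [0.58191961 0.2416172  0.122     ] yaw -0.1833493330391696
```

```bash
python3 -c "
from h import *
R=tool(169.4,-40,-10.6); G=np.array([.635,.2316,.102]); print(R.round(2))
T=G+R[:,2]*.0187
inc(T-R[:,2]*.1,R); inc(T,R,(R,T-R[:,2]*.1))"
```

```text
[[-0.75  0.18 -0.63]
 [ 0.14  0.98  0.12]
 [ 0.64  0.   -0.77]]
inc [-0.1291, 0.068, 0.1655, -0.0261, 0.6982, 0.0718] rows 5.3 5.6
inc [0.0, 0.0, 0.1, 0.0, 0.0, 0.0] rows 2.4 0.0
```

>>> {"fn": "carry_out", "kwargs": {"increments": [[-0.04,0.02,0.02,-0.005,0.12,0.012,-1],[-0.08,0.04,0.04,-0.01,0.24,0.025,-1],[-0.1,0.06,0.06,-0.015,0.36,0.037,-1],[-0.12,0.068,0.08,-0.02,0.48,0.05,-1],[-0.129,0.068,0.12,-0.024,0.6,0.062,-1],[-0.129,0.068,0.155,-0.026,0.698,0.072,-1],[-0.129,0.068,0.1655,-0.026,0.698,0.072,-1],[-0.129,0.068,0.1655,-0.026,0.698,0.072,-1],[-0.129,0.068,0.1655,-0.026,0.698,0.072,-1]]}}

```text
time_s: 3.9
ee_pos: [0.6841, 0.2219, 0.1567]
tcp_rot: [-179.7, -40.6, 169.3]
contact_force: [-1.5, -0.8, 1.6]
opening: 0.0854
grasp_force: 0.0
```

```bash
python3 -c "
from h import *
print(get_obs()['qpos'].round(1))
R=tool(169.4,-40,-10.6); G=np.array([.635,.2316,.102]);T=G+R[:,2]*.0187
inc(T-R[:,2]*.1,R); inc(T,R)
c=shot('wrist')
for d in trace(c,'bottle')[:3]: print(d['conf'],d['extent'])
# predicted top-face corners
b=np.array([.581,.2416,.122]);x=np.array([np.cos(-.185),np.sin(-.185),0]);y=np.array([-x[1],x[0],0])
uv=proj(c,[b+25*y/1e3,b-25*y/1e3,b+x*.08+y*.025,b+x*.08-y*.025]); print(uv.round())
im=c['image'].copy()
for u in uv: cv2.circle(im,tuple(int(v) for v in u),3,(0,255,0),1)
cv2.imwrite('pics/w2.png',im)
"
```

```text
[  4.3  63.   30.1  11.7 126.  -71.5]
inc [0.0033, 0.0004, -0.0072, -0.003, -0.0105, -0.0019] rows 0.2 0.1
inc [0.0022, 0.0007, 0.0928, -0.003, -0.0105, -0.0019] rows 2.2 0.1
0.97 [308.4, 25.7, 76.1, 94.9]
0.77 [0.0, 236.4, 19.4, 78.2]
0.74 [268.1, 155.4, 94.0, 190.3]
[[356. 153.]
 [276. 154.]
 [363. 276.]
 [269. 276.]]
```

View pics/w2.png

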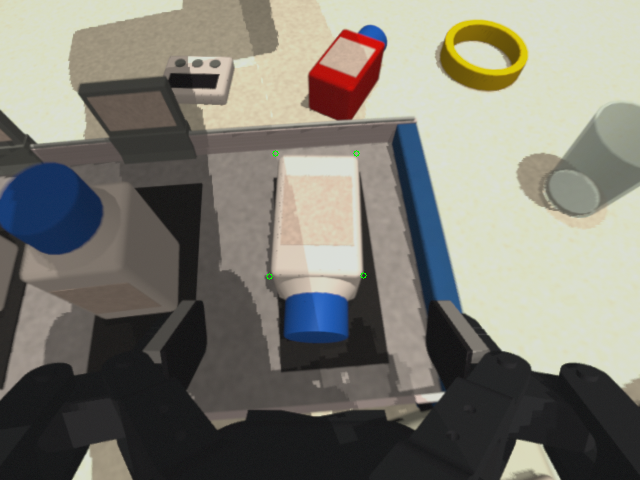

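>>> {"fn": "carry_out", "kwargs": {"increments": [[0.001,0.0007,0.035,0,-0.01,0,-1],[0.002,0.0007,0.065,0,-0.01,0,-1],[0.002,0.0007,0.085,0,-0.01,0,-1],[0.002,0.0007,0.093,0,-0.01,0,-1],[0.002,0.0007,0.093,0,-0.01,0,-1],[0.002,0.0007,0.093,0,-0.01,0,1],[0.002,0.0007,0.093,0,-0.01,0,1],[0.002,0.0007,0.093,0,-0.01,0,1],[0.002,0.0007,0.093,0,-0.01,0,1],[0.002,0.0007,0.093,0,-0.01,0,1],[0.002,0.0007,0.093,0,-0.01,0,1],[0.002,0.0007,0.093,0,-0.01,0,1]]}}

```text
time_s: 5.0
ee_pos: [0.6281, 0.2342, 0.0969]
tcp_rot: [179.9, -39.2, 169.5]
contact_force: [1.4, -0.6, 7.9]
opening: 0.049
grasp_force: 63.0
```

```bash
python3 -c "
from h import *
o=get_obs(); print(o['qpos'].round(1),o['contact_force'],o['torque'],o['ee_pos'])
R,p=Rt(); G=p-R[:,2]*.0187
# bottle pose lying: base origin and axes
x=np.array([np.cos(-.185),np.sin(-.185),0])
Rb=np.c_[[0,0,-1],np.array([-x[1],x[0],0]),x]; b=np.array([.581,.2416,.097])
print(np.linalg.det(Rb),'grasp in bottle',Rb.T@(G-b))
TB_R=Rb.T@R; TB_p=Rb.T@(p-b)
np.savez('tb.npz',R=TB_R,p=TB_p)
yw=-.110; L=np.array([.635,.2365,.072])
# upright bottle: z up; bottle x (was -z world) -> rotate so bottle z: x->z ; bottle x -> +x
Rg=Ro.from_euler('z',yw).as_matrix()
for dz in [.06,.002]:
  Rt_=Rg@TB_R; pt=Rg@TB_p+L+[0,0,dz]; print(pt,Ro.from_matrix(Rt_).as_euler('xyz',degrees=True),'tool z',Rt_[:,2]); inc(pt,Rt_)
inc(p+[0,0,.09],R)
"
```

```text
[  5.4  56.3  48.2  11.  113.1 -73.2] [ 1.44268262 -0.59391268  7.91927248] [-0.18478897  0.26062317 -0.09400774] [0.62812659 0.23417865 0.09690261]
1.0000000000000002 grasp in bottle [-0.0143941   0.00136097  0.05950648]
[0.63524764 0.23785506 0.17968757] [-179.95418703   50.80013064  173.80834518] tool z [ 0.77033894 -0.08437635 -0.63202733]
inc [0.0474, 0.005, -0.0681, -0.0065, -1.5699, -0.084] rows 2.0 12.6
[0.63524764 0.23785506 0.12168757] [-179.95418703   50.80013064  173.80834518] tool z [ 0.77033894 -0.08437635 -0.63202733]
inc [0.0108, 0.005, -0.0232, -0.0065, -1.5699, -0.084] rows 0.6 12.6
inc [0.0569, 0.0001, -0.0697, 0.0, 0.0, 0.0] rows 2.2 0.0
```

>>> {"fn": "carry_out", "kwargs": {"increments": [[0.015,0,-0.018,0,0,0,1],[0.035,0,-0.042,0,0,0,1],[0.057,0,-0.07,0,0,0,1],[0.057,0,-0.07,0,0,0,1],[0.057,0,-0.07,0,0,0,1]]}}

```text
time_s: 5.42
ee_pos: [0.6288, 0.2344, 0.1879]
tcp_rot: [179.9, -39.0, 169.5]
contact_force: [-1.4, -0.5, -0.9]
opening: 0.049
grasp_force: 62.2
```

```bash
python3 -c "
from h import *
o=get_obs(); print(o['qpos'].round(1))
f=np.load('tb.npz'); L=np.array([.635,.2365,.072]); Rg=Ro.from_euler('z',-.110).as_matrix()
inc(Rg@f['p']+L+[-.01,0,.1],Rg@f['R'])
"
```

```text
[  5.4  51.3  46.2  11.6 119.9 -71.6]
inc [0.0232, 0.0029, -0.0221, -0.0058, -1.5665, -0.0837] rows 0.8 12.6
```

>>> {"fn": "carry_out", "kwargs": {"increments": [[0.002,0,-0.004,0,-0.12,-0.006,1],[0.006,0.001,-0.008,0,-0.24,-0.012,1],[0.01,0.001,-0.012,0,-0.36,-0.019,1],[0.014,0.001,-0.016,-0.002,-0.48,-0.026,1],[0.018,0.002,-0.02,-0.003,-0.6,-0.032,1],[0.022,0.002,-0.022,-0.003,-0.72,-0.038,1],[0.023,0.003,-0.022,-0.003,-0.84,-0.045,1],[0.023,0.003,-0.022,-0.004,-0.96,-0.05,1],[0.023,0.003,-0.022,-0.005,-1.08,-0.058,1],[0.023,0.003,-0.022,-0.005,-1.2,-0.064,1],[0.023,0.003,-0.022,-0.005,-1.32,-0.07,1],[0.023,0.003,-0.022,-0.006,-1.44,-0.077,1]]}}

```text
time_s: 6.42
ee_pos: [0.6221, 0.2374, 0.2147]
tcp_rot: [179.8, 42.0, 173.3]
contact_force: [-0.5, -2.8, -1.0]
opening: 0.0491
grasp_force: 62.4
```

```bash
python3 -c "
from h import *
o=get_obs(); print(o['qpos'].round(1))
f=np.load('tb.npz'); L=np.array([.635,.2365,.072]); Rg=Ro.from_euler('z',-.110).as_matrix()
inc(Rg@f['p']+L+[0,0,.1],Rg@f['R'])
"
```

```text
[ 18.5   5.7 109.7 -34.6  29.9 -39.9]
inc [-0.013, 0.002, 0.005, -0.0031, -0.1528, -0.0064] rows 0.3 1.2
```

>>> {"fn": "carry_out", "kwargs": {"increments": [[-0.006,0.001,0.002,0,-0.08,-0.003,1],[-0.013,0.002,0.005,-0.003,-0.153,-0.006,1],[-0.013,0.002,0.005,-0.003,-0.153,-0.006,1],[-0.013,0.002,0.005,-0.003,-0.153,-0.006,1]]}}

```text
time_s: 6.75
ee_pos: [0.6354, 0.2369, 0.2178]
tcp_rot: [-179.7, 50.4, 173.9]
contact_force: [-1.0, -0.4, -0.7]
opening: 0.0491
grasp_force: 62.4
```

```bash
python3 -c "
from h import *
o=get_obs(); print(o['qpos'].round(1))
f=np.load('tb.npz'); L=np.array([.635,.2365,.072]); Rg=Ro.from_euler('z',-.110).as_matrix()
inc(Rg@f['p']+L+[0,0,.04],Rg@f['R'])
inc(Rg@f['p']+L+[0,0,.003],Rg@f['R'])
c=shot('side'); cv2.imwrite('pics/s1.png',cv2.resize(c['image'][180:360,190:370],(600,600),interpolation=cv2.INTER_CUBIC))
"
```

```text
[ 19.7   6.8 112.7 -57.9  23.7 -17.3]
inc [0.045, 0.0011, 0.0368, -0.0037, -0.0061, 0.0007] rows 1.4 0.1
inc [0.0736, 0.0013, 0.0604, -0.0037, -0.0061, 0.0007] rows 2.3 0.1
```

View pics/s1.png

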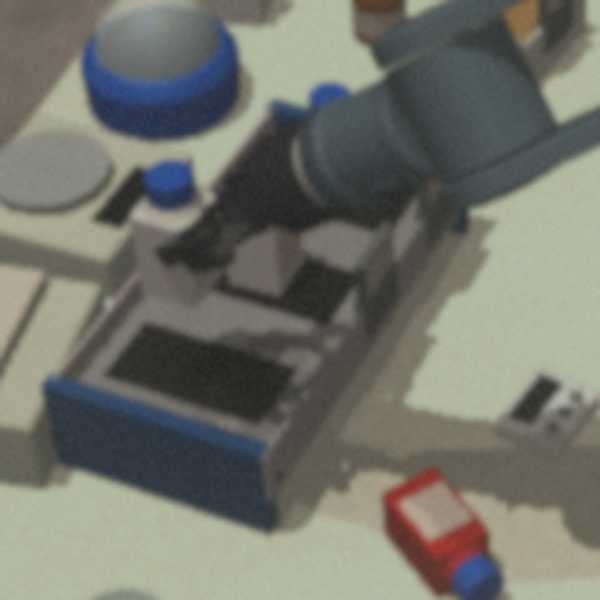

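```bash
cat > kin.py <<'E'
from h import *
D=[([-79.232,10.41,92.15,.04,77.586],[.2209,-.5300,.2301],[-179.86,-.07,22.59]),
([-31.5,-12.6,105.7,-.1,86.7],[.4147,-.1166,.3089],[180,.2,108.7]),
([5.2,6.7,84.9,-.1,88.4],[.5507,.1678,.3299],[180,.1,173.5]),
([4.3,63,30.1,11.7,126],[.6841,.2219,.1567],[-179.7,-40.6,169.3]),
([5.4,56.3,48.2,11,113.1],[.6281,.2342,.0969],[179.9,-39.2,169.5]),
([5.4,51.3,46.2,11.6,119.9],[.6288,.2344,.1879],[179.9,-39,169.5]),
([18.5,5.7,109.7,-34.6,29.9],[.6221,.2374,.2147],[179.8,42,173.3]),
([19.7,6.8,112.7,-57.9,23.7],[.6354,.2369,.2178],[-179.7,50.4,173.9])]
def toolz(q):
    a=np.deg2rad(q); return (Ro.from_euler('z',a[0])*Ro.from_euler('y',a[1]+a[2])*Ro.from_euler('z',a[3])*Ro.from_euler('y',a[4])).as_matrix()[:,2]
def rows(q):
    a=np.deg2rad(q); s=a[1]+a[2]; c1,s1=np.cos(a[0]),np.sin(a[0]); ex=np.array([c1,s1,0]); ey=np.array([-s1,c1,0]); ez=np.array([0,0,1.])
    r=lambda t: ex*np.sin(t)+ez*np.cos(t)
    return np.c_[r(a[1]),r(s),r(s+np.pi/2),ey,ez,toolz(q),ex]
A=np.vstack([rows(d[0]) for d in D]); b=np.hstack([d[1] for d in D])
K_=np.linalg.lstsq(A,b,rcond=None)[0]
def fk(q): return rows(q)@K_
def ik(p,z,q0):
    f=lambda q: np.r_[(fk(q)-p)*10,toolz(q)-z]
    s=least_squares(f,q0,bounds=([-171,-51.2,17.1,-65,0],[171,118,147.6,245,150]),x_scale=10); return s
E
python3 - <<'E'
from kin import *
print('params L1 L2 off d h d6 e',K_.round(4),'resid mm',(abs(A@K_-b).max()*1e3).round(2))
for d in D: print((toolz(d[0])-Ro.from_euler('xyz',d[2],degrees=True).as_matrix()[:,2]).round(3))
f=np.load('tb.npz'); L=np.array([.635,.2365,.072]); Rg=Ro.from_euler('z',-.110).as_matrix()
for lean in [0,5,10,15,20]:
    Rb=Rg@Ro.from_euler('y',lean,degrees=True).as_matrix()
    # keep rear bottom edge on mat
    e=np.array([.025,0,0]); base=L+Rg@e-Rb@e
    p=base+Rb@f['p']; z=(Rb@f['R'])[:,2]
    s=ik(p,z,D[-1][0]); print(lean,p.round(4),s.x.round(1),'err',s.cost.round(6), 'pos',((fk(s.x)-p)*1e3).round(1))
E
```

```text
params L1 L2 off d h d6 e [ 0.4391  0.5161  0.0882  0.1179  0.3166  0.3202 -0.0013] resid mm 0.48
[ 0. -0. -0.]
[ 0.001 -0.     0.   ]
[-0.002 -0.002 -0.   ]
[ 0.     0.001 -0.   ]
[ 0.001  0.001 -0.001]
[-0.  0.  0.]
[ 0.001 -0.001  0.001]
[ 0.    -0.     0.001]
0 [0.6352 0.2379 0.1197] [ 18.5  16.5 112.4 -65.   18.9] err 0.004288 pos [0.3 0.1 1.1]
5 [0.6395 0.2374 0.1217] [ 18.5  16.8 111.8 -65.   19.3] err 3e-06 pos [0. 0. 0.]
10 [0.6439 0.2369 0.1233] [ 17.3  16.6 108.9 -44.3  22. ] err 0.0 pos [-0.  0.  0.]
15 [0.6484 0.2364 0.1245] [ 16.2  17.1 105.5 -29.6  26.8] err 0.0 pos [0. 0. 0.]
20 [0.653  0.2359 0.1253] [ 15.   18.1 101.7 -20.1  32.7] err 0.0 pos [-0. -0.  0.]
```

Run:
```python
from kin import *
f=np.load('tb.npz'); L=np.array([.635,.2365,.072]); Rg=Ro.from_euler('z',-.110).as_matrix()
Rb=Rg@Ro.from_euler('y',7,degrees=True).as_matrix(); e=np.array([.025,0,0]); base=L+Rg@e-Rb@e
p=base+Rb@f['p']; R=Rb@f['R']
for dz in [.08,.04,.015,.003]: inc(p+[0,0,dz],R)
print(p,ik(p,R[:,2],D[-1][0]).x.round(1))
```

```text
inc [0.0094, 0.0009, 0.0144, -0.0038, 0.1164, -0.0004] rows 0.4 0.9
inc [0.0402, 0.001, 0.0398, -0.0038, 0.1164, -0.0004] rows 1.4 0.9
inc [0.0595, 0.0011, 0.0558, -0.0038, 0.1164, -0.0004] rows 2.0 0.9
inc [0.0687, 0.0011, 0.0634, -0.0038, 0.1164, -0.0004] rows 2.2 0.9
[0.64120867 0.23719669 0.12236698] [ 18.1  16.7 110.7 -56.3  20. ]
```

>>> {"fn": "carry_out", "kwargs": {"increments": [[0.009,0.001,0.014,-0.004,0.116,0,1],[0.02,0.001,0.023,-0.004,0.116,0,1],[0.031,0.001,0.032,-0.004,0.116,0,1],[0.04,0.001,0.04,-0.004,0.116,0,1],[0.05,0.001,0.048,-0.004,0.116,0,1],[0.0595,0.001,0.056,-0.004,0.116,0,1],[0.065,0.001,0.06,-0.004,0.116,0,1],[0.0687,0.001,0.0634,-0.004,0.116,0,1],[0.0687,0.001,0.0634,-0.004,0.116,0,1],[0.0687,0.001,0.0634,-0.004,0.116,0,1]]}}

```text
time_s: 7.63
ee_pos: [0.6427, 0.2373, 0.1275]
tcp_rot: [179.9, 44.0, 173.7]
contact_force: [-2.1, -0.9, -1.4]
opening: 0.0494
grasp_force: 62.4
```

Run:
```python
from kin import *
o=get_obs(); print(o['qpos'].round(1))
f=np.load('tb.npz'); R,p=Rt(); Rb=R@f['R'].T; b=p-Rb@f['p']; print('base',b,'rpy',Ro.from_matrix(Rb).as_euler('xyz',degrees=True))
print('rear edge',b+Rb@[.025,0,0]-[0,0,.072])
print('mm down in tool', R.T@[0,0,-.001])
c=shot('wrist'); cv2.imwrite('pics/w3.png',c['image'])
```

```text
[ 18.   16.2 110.7 -55.6  20.2 -18.1]
base [0.63688849 0.23669307 0.08017768] rpy [ 0.1080676   6.80798408 -6.31673998]
rear edge [0.6615615  0.23396184 0.00521412]
mm down in tool [ 6.94560827e-04 -1.52699072e-06  7.19432363e-04]
```

View pics/w3.png

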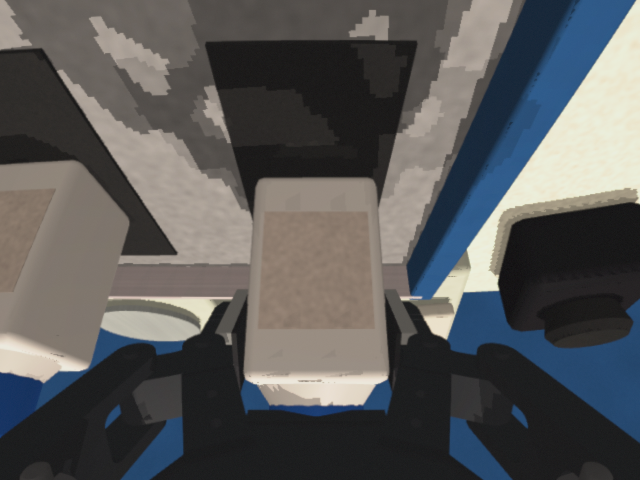

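Run:
```python
from kin import *
c=shot('wrist')
P=ray(c,[(207,43),(416,42)],.072); print(P); m=P.mean(0); d=P[1]-P[0]; yw=-np.arctan2(d[0],d[1]); print('w',np.linalg.norm(d),'yaw',yw,'lane',m+.07*np.array([np.cos(yw),np.sin(yw),0]), m+.07*np.array([np.cos(-.11),np.sin(-.11),0]))
B=ray(c,[(256,180),(378,180)],.083); print('bottle front edge',B,np.linalg.norm(B[1]-B[0]),'mid',B.mean(0),'pred',np.array([.63689,.23669,.0802])+Ro.from_euler('xyz',[.1,6.8,-6.3],degrees=True).as_matrix()@[-.025,0,0])
```

```text
[[0.55976883 0.21286866 0.072     ]
 [0.56664273 0.27772408 0.072     ]]
w 0.06521867112966141 yaw -0.10559380297163232 lane [0.63281589 0.23791853 0.072     ] [0.6327827  0.23761189 0.072     ]
bottle front edge [[0.61459836 0.21590798 0.083     ]
 [0.62020219 0.26653118 0.083     ]] 0.050932421418199245 mid [0.61740027 0.24121958 0.083     ] pred [0.61221578 0.23941406 0.0831601 ]
```

Run:
```python
from kin import *
R,p=Rt()
for d in ([-.006,-.001,0],[-.006,-.001,-.003],[-.006,-.001,-.005],[-.006,-.001,-.007]): print((R.T@d).round(4))
```

```text
[ 0.0042 -0.0016 -0.0041]
[ 0.0063 -0.0017 -0.0019]
[ 0.0077 -0.0017 -0.0005]
[ 0.0091 -0.0017  0.001 ]
```

>>> {"fn": "carry_out", "kwargs": {"increments": [[0.0042,-0.0016,-0.0041,0,0,0,1],[0.0063,-0.0017,-0.0019,0,0,0,1],[0.0063,-0.0017,-0.0019,0,0,0,1],[0.007,-0.0017,-0.0012,0,0,0,1],[0.0077,-0.0017,-0.0005,0,0,0,1],[0.0077,-0.0017,-0.0005,0,0,0,1]]}}

```text
time_s: 8.23
ee_pos: [0.637, 0.2367, 0.1235]
tcp_rot: [179.8, 44.1, 173.7]
contact_force: [-2.8, -1.2, 2.4]
opening: 0.0493
grasp_force: 62.9
```

>>> {"fn": "carry_out", "kwargs": {"increments": [[0,0,0,0,0,0,-0.3],[0,0,0,0,0,0,-0.4],[0,0,0,0,0,0,-0.5],[0,0,0,0,0,0,-0.6],[0,0,0,0,0,0,-0.8],[0,0,0,0,0,0,-1],[0,0,0,0,0,0,-1],[0,0,0,0,0,0,-1]]}}

```text
time_s: 8.9
ee_pos: [0.6364, 0.2364, 0.1225]
tcp_rot: [179.9, 44.0, 173.7]
contact_force: [-1.0, -1.0, 1.0]
opening: 0.0852
grasp_force: 0.0
```

Run:
```python
from kin import *
c=shot('wrist'); cv2.imwrite('pics/w4.png',c['image'])
import pickle; pickle.dump(c,open('w4.pkl','wb'))
R,p=Rt(); print(p,get_obs()['qpos'].round(1), (R.T@[0,0,.1]).round(3))
```

```text
[0.63640184 0.23644803 0.12253786] [ 18.1  16.1 111.6 -57.6  19.8 -15.9] [-0.069  0.    -0.072]
```

View pics/w4.png

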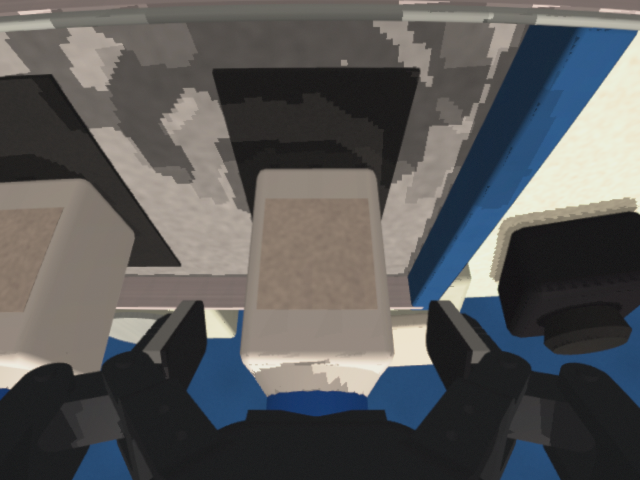

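Run:
```python
from kin import *
import pickle; c=pickle.load(open('w4.pkl','rb'))
Rr=Ro.from_euler('z',-.110).as_matrix()[:2,:2]
g=lambda uv,z: (ray(c,uv,z)[:,:2]@Rr)*1e3
print('mat front corners',g([(214,69),(419,69)],.072).round(1).tolist(),'nb mat corner',g([(52,75)],.072).round(1).tolist())
print('bottle front',g([(256,170),(378,170)],.074).round(1).tolist(),'nb front corner',g([(82,180),(20,182)],.074).round(1).tolist())
```

```text
mat front corners [[532.0, 273.0], [531.9, 337.8]] nb mat corner [[532.5, 219.2]]
bottle front [[578.4, 280.3], [578.4, 331.2]] nb front corner [[584.1, 202.6], [584.8, 172.7]]
```

Run:
```python
from kin import *
R,p=Rt(); q=p-R[:,2]*.1; inc([.55,.17,.38],tool(174),(R,p))
```

```text
inc [-0.1224, -0.075, -0.2399, -0.0, 0.7682, -0.0044] rows 6.7 6.1
```

>>> {"fn": "carry_out", "kwargs": {"increments": [[0,0,-0.03,0,0,0,-1],[0,0,-0.06,0,0,0,-1],[0,0,-0.09,0,0,0,-1],[0,0,-0.12,0,0,0,-1],[0,0,-0.12,0,0,0,-1]]}}

```text
time_s: 9.37
ee_pos: [0.5528, 0.2469, 0.2135]
tcp_rot: [179.6, 44.3, 173.6]
contact_force: [-1.6, 0.7, 1.5]
opening: 0.085
grasp_force: 0.0
```

Run:
```python
from kin import *
print(get_obs()['ee_pos'].round(4))
inc([.57,.15,.38],tool(174))
```

```text
[0.5528 0.2469 0.2135]
inc [-0.1363, -0.0937, -0.1003, 0.0038, 0.7733, -0.0037] rows 4.6 6.2
```

>>> {"fn": "carry_out", "kwargs": {"increments": [[-0.02,-0.01,-0.03,0,0.12,0,-1],[-0.045,-0.03,-0.055,0,0.24,0,-1],[-0.07,-0.05,-0.075,0,0.36,0,-1],[-0.1,-0.07,-0.1,0,0.48,0,-1],[-0.12,-0.09,-0.1,0,0.6,0,-1],[-0.136,-0.094,-0.1,0.004,0.72,-0.004,-1],[-0.136,-0.094,-0.1,0.004,0.773,-0.004,-1],[-0.136,-0.094,-0.1,0.004,0.773,-0.004,-1],[-0.136,-0.094,-0.1,0.004,0.773,-0.004,-1]]}}

```text
time_s: 10.12
ee_pos: [0.5739, 0.1465, 0.3739]
tcp_rot: [-179.8, -0.5, 173.7]
contact_force: [-1.9, -1.2, 0.1]
opening: 0.0855
grasp_force: 0.0
```

Run:
```python
from kin import *
print(get_obs()['ee_pos'].round(4),get_obs()['tcp_rot'].round(2))
c=shot('wrist'); cv2.imwrite('pics/w5.png',c['image'])
import pickle; pickle.dump(c,open('w5.pkl','wb'))
h=cv2.cvtColor(c['image'],cv2.COLOR_BGR2HSV); m=cv2.inRange(h,(105,150,90),(125,255,255))
n,l,s,ce=cv2.connectedComponentsWithStats(m)
Rr=Ro.from_euler('z',-.110).as_matrix()[:2,:2]
for i in range(1,n):
  if s[i,4]>150: print(s[i], ce[i].round(1), (ray(c,ce[i],.18)[0,:2]@Rr*1e3).round(1))
for d in trace(c,'lip_bead')[:2]+trace(c,'lane')[:3]: print(d['conf'],d['extent'])
```

```text
[0.5739 0.1465 0.3739] [-179.76   -0.47  173.68]
[452   0  26  15 173] [467.1   4.2] [380.6 331.5]
[ 447  155   24  151 1581] [458.3 227.2] [568.1 340.4]
[ 124  157   61  155 2637] [148.7 241.8] [582.5  49.3]
[ 400  243   36   36 1003] [417.6 260.8] [601.  304.6]
[ 272  250   36   35 1006] [289.5 266.8] [607.1 182.7]
[ 85 355  28  18 184] [ 97.2 364.2] [718.1 -25.1]
0.92 [223.6, 153.4, 240.3, 0.8]
0.63 [369.5, 178.4, 58.0, 109.7]
0.56 [146.8, 213.2, 75.1, 64.8]
```

View pics/w5.png

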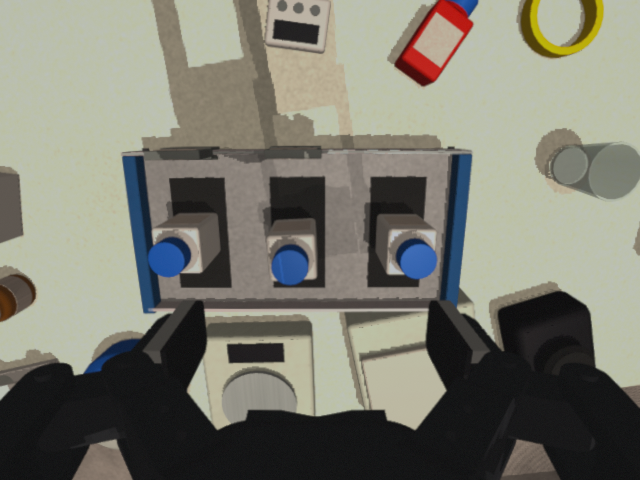

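Run:
```python
from kin import *
import pickle; c=pickle.load(open('w5.pkl','rb'))
Rr=Ro.from_euler('z',-.110).as_matrix()[:2,:2]
g=lambda uv,z: (ray(c,uv,z)[:,:2]@Rr*1e3).round(1).tolist()
print('mat lane corners',g([(371,178),(425,177),(423,288),(370,288)],.072),'cap c',g([(169,257)],.18))
print('lip ends top',g([(124,153),(471,151)],.095), 'lip y=mid', g([(420,150)],.095))
d=trace(shot('wrist'),'lip_bead')[0]; ys,xs=np.nonzero(d['pixels']); print(g([(xs.mean(),ys.mean())],.095))
# bin / holder from w? side + top
for n in ['top','side']:
  c=shot(n)
  for l in ['bin','holder']:
    for d in trace(c,l)[:3]: print(n,l,round(d['conf'],2),d['extent'])
R,p=Rt(); inc([.47,-.33,.30],tool(80))
```

```text
mat lane corners [[534.8, 272.3], [533.3, 336.3], [674.7, 344.6], [674.5, 276.4]] cap c [[597.6, 67.3]]
lip ends top [[503.3, -7.6], [501.9, 379.2]] lip y=mid [[501.3, 322.2]]
[[505.8, 195.2]]
top bin 0.63 [414.3, 209.5, 46.0, 36.6]
top holder 0.65 [432.8, 230.3, 17.3, 14.3]
top holder 0.37 [161.8, 280.8, 34.2, 26.6]
side bin 0.66 [324.1, 167.6, 43.7, 36.8]
side bin 0.45 [205.0, 208.6, 128.9, 132.7]
side holder 0.55 [351.3, 169.8, 8.4, 23.7]
side holder 0.22 [222.5, 275.4, 53.4, 32.0]
inc [0.0496, -0.4867, 0.0774, -0.0057, -0.0001, 1.6394] rows 11.9 13.1
```

>>> {"fn": "carry_out", "kwargs": {"increments": [[0.05,-0.487,0.077,0,0,1.64,-1],[0.05,-0.487,0.077,0,0,1.64,-1],[0.05,-0.487,0.077,0,0,1.64,-1],[0.05,-0.487,0.077,0,0,1.64,-1],[0.05,-0.487,0.077,0,0,1.64,-1],[0.05,-0.487,0.077,0,0,1.64,-1],[0.05,-0.487,0.077,0,0,1.64,-1],[0.05,-0.487,0.077,0,0,1.64,-1],[0.05,-0.487,0.077,0,0,1.64,-1],[0.05,-0.487,0.077,0,0,1.64,-1],[0.05,-0.487,0.077,0,0,1.64,-1],[0.05,-0.487,0.077,0,0,1.64,-1]]}}

```text
time_s: 11.67
ee_pos: [0.4685, -0.3328, 0.2999]
tcp_rot: [-179.7, 0.2, 87.6]
contact_force: [-0.8, -0.7, 1.0]
opening: 0.0855
grasp_force: 0.0
```

Run:
```python
from kin import *
inc([.47,-.33,.28],tool(80.3))
```

```text
inc [0.003, 0.0015, 0.0199, -0.0044, 0.0042, 0.1267] rows 0.5 1.0
```

>>> {"fn": "carry_out", "kwargs": {"increments": [[0.003,0.0015,0.02,-0.004,0.004,0.12,-1],[0.003,0.0015,0.02,-0.004,0.004,0.127,-1],[0.003,0.0015,0.02,-0.004,0.004,0.127,-1]]}}

```text
time_s: 11.92
ee_pos: [0.4703, -0.3272, 0.279]
tcp_rot: [-179.8, -0.1, 80.8]
contact_force: [-1.1, -1.2, 0.8]
opening: 0.0854
grasp_force: 0.0
```

Run:
```python
from kin import *
print(get_obs()['ee_pos'].round(4),get_obs()['tcp_rot'].round(2))
c=shot('wrist'); cv2.imwrite('pics/w6.png',c['image'])
import pickle; pickle.dump(c,open('w6.pkl','wb'))
for l in ['holder','bin']:
  for d in trace(c,l)[:2]: print(l,d['conf'],d['extent'])
```

```text
[ 0.4703 -0.3272  0.279 ] [-1.7983e+02 -1.4000e-01  8.0800e+01]
holder 0.72 [332.6, 175.0, 23.0, 75.5]
bin 0.66 [331.1, 144.4, 108.5, 130.0]
```

View pics/w6.png

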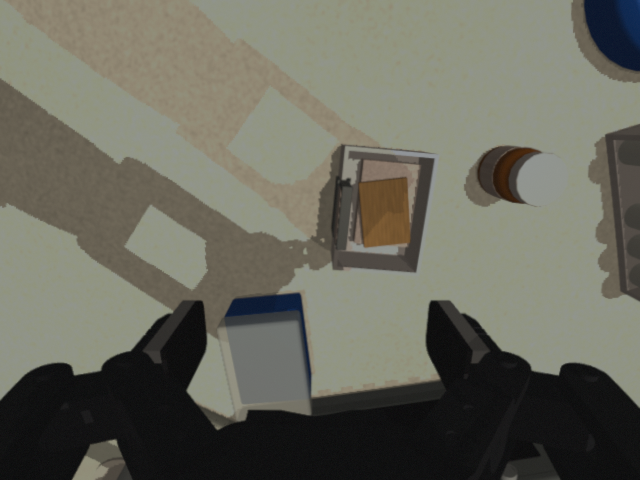

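Run:
```python
from kin import *
import pickle; c=pickle.load(open('w6.pkl','rb'))
P=ray(c,[(343,145),(437,153),(416,272),(333,268)],.06)[:,:2]; print(P.round(4).tolist(),[np.linalg.norm(P[i]-P[(i+1)%4]).round(4) for i in range(4)])
loc=np.array([[-.045,.062],[.045,.062],[.045,-.062],[-.045,-.062]])
def M(v): 
    a=v[2]; return loc@np.array([[np.cos(a),np.sin(a)],[-np.sin(a),np.cos(a)]])+v[:2]
s=least_squares(lambda v:(M(v)-P).ravel(),[.53,-.34,-.17]); B=s.x; print('bin',B,'res',(s.fun*1e3).round(1))
cs=shot('wrist'); d=trace(cs,'holder')[0]; px=d['pixels']; ys,xs=np.nonzero(px); print(len(ys),d['conf'])
hull=cv2.convexHull(np.c_[xs,ys].astype(np.int32)); print('minrect',cv2.minAreaRect(hull))
# model silhouette box extents
box=np.array([(x,y,z) for x,zs in ((.0045,(.006,.048)),(.006,(0,.006))) for sx in(-1,1) for z in zs for y in (-.028,.028) for x in [sx*x]] +[(-.006,y,-.032) for y in(-.028,.028)])
def sil(v,org_z=.06):
    a=v[2]; R=Ro.from_euler('z',a).as_matrix(); uv=proj(cs,box@R.T+np.array([v[0],v[1],org_z])); return np.r_[uv.min(0),uv.max(0)]
t=np.array([xs.min(),ys.min(),xs.max()+1,ys.max()+1]); a=B[2]; w=B[:2]+Ro.from_euler('z',a).as_matrix()[:2,:2]@[-.043,0]; print('wall mid',w)
for yy in np.arange(-.02,.0201,.004):
    q=w+Ro.from_euler('z',a).as_matrix()[:2,:2]@[0,yy]; print(round(yy,3),q.round(4),(sil([q[0],q[1],a])-t).round(1))
```

```text
[[0.5052, -0.2728], [0.5924, -0.2939], [0.5617, -0.4108], [0.4777, -0.3926]] [np.float64(0.0897), np.float64(0.1208), np.float64(0.086), np.float64(0.123)]
bin [ 0.53422282 -0.34252286 -0.23571106] res [-0.2  1.   0.1  1.2  1.8 -2.5 -1.7  0.3]
1124 0.98
minrect ((337.9781188964844, 211.7552490234375), (17.450300216674805, 72.73330688476562), 4.899092197418213)
wall mid [ 0.49241184 -0.33248088]
-0.02 [ 0.4877 -0.3519] [-2.6 19.4 -3.6 22.3]
-0.016 [ 0.4887 -0.348 ] [-2.3 15.7 -3.1 18.1]
-0.012 [ 0.4896 -0.3441] [-2.  11.9 -2.6 13.9]
-0.008 [ 0.4905 -0.3403] [-1.7  8.1 -2.2  9.7]
-0.004 [ 0.4915 -0.3364] [-1.4  4.3 -1.7  5.4]
0.0 [ 0.4924 -0.3325] [-1.1  0.5 -1.3  1.2]
0.004 [ 0.4933 -0.3286] [-0.8 -3.3 -0.8 -3.1]
0.008 [ 0.4943 -0.3247] [-0.5 -7.2 -0.3 -7.5]
0.012 [ 0.4952 -0.3208] [ -0.1 -11.    0.2 -11.8]
0.016 [ 0.4961 -0.3169] [  0.2 -14.9   0.6 -16.2]
0.02 [ 0.4971 -0.313 ] [  0.5 -18.8   1.1 -20.7]
```

Run:
```python
from kin import *
inc([.494,-.3317,.15],tool(76.8))
```

```text
inc [-0.0009, 0.0225, 0.1315, 0.0009, 0.0008, 0.0709] rows 3.2 0.6
```

>>> {"fn": "carry_out", "kwargs": {"increments": [[-0.001,0.0225,0.04,0,0,0.071,-1],[-0.001,0.0225,0.08,0,0,0.071,-1],[-0.001,0.0225,0.115,0,0,0.071,-1],[-0.001,0.0225,0.13,0,0,0.071,-1],[-0.001,0.0225,0.13,0,0,0.071,-1],[-0.001,0.0225,0.13,0,0,0.071,-1]]}}

```text
time_s: 12.67
ee_pos: [0.4933, -0.3317, 0.1502]
tcp_rot: [-179.9, -0.0, 76.7]
contact_force: [-1.7, -1.7, 0.1]
opening: 0.0853
grasp_force: 0.0
```

```bash
cat > hold.py <<'E'
from kin import *
box=np.array([(sx*x,y,z) for x,zs in ((.0045,(.006,.048)),(.006,(0,.006))) for sx in(-1,1) for z in zs for y in (-.028,.028)]+[(-.006,y,-.032) for y in(-.028,.028)]+[(.006,y,-.02) for y in(-.028,.028)])
def silmask(c,v):
    R=Ro.from_euler('z',v[2]).as_matrix(); m=np.zeros((480,640),np.uint8)
    W=lambda b: proj(c,b@R.T+np.array([v[0],v[1],v[3]]))
    for b in (np.array([(x,y,z) for x in(-.0045,.0045) for y in(-.028,.028) for z in(.006,.048)]),np.array([(x,y,z) for x in(-.006,.006) for y in(-.028,.028) for z in(0,.006)]),np.array([(x,y,z) for x in(-.006,-.003) for y in(-.028,.028) for z in(-.032,0)])):
        cv2.fillConvexPoly(m,cv2.convexHull((W(b)*16).round().astype(np.int32)),1,shift=4)
    return m.astype(bool)
def fit(c,px,v0,free=(0,1,2)):
    from scipy.optimize import minimize
    v0=np.array(v0,float); free=list(free); sc=np.array([.004,.004,.05,.004])
    def f(u):
        v=v0.copy(); v[free]+=u*sc[free]; m=silmask(c,v); return 1-(m&px).sum()/max(1,(m|px).sum())
    s=minimize(f,np.zeros(len(free)),method='Nelder-Mead',options=dict(initial_simplex=np.vstack([np.zeros(len(free)),np.eye(len(free))])))
    v=v0.copy(); v[free]+=s.x*sc[free]; return v,1-s.fun
E
python3 - <<'E'
from hold import *
print(get_obs()['ee_pos'].round(4),get_obs()['tcp_rot'].round(2))
c=shot('wrist'); d=trace(c,'holder')[0]; print(d['conf'],d['extent'])
print(fit(c,d['pixels'],[.494,-.3317,-.23,.06]))
b=trace(c,'bin')[0]; print(b['conf'],b['extent'])
E
```

```text
[ 0.4933 -0.3317  0.1502] [-1.7992e+02 -5.0000e-02  7.6710e+01]
0.86 [307.2, 194.2, 22.7, 123.5]
(array([ 0.49457464, -0.3311539 , -0.26861834,  0.06      ]), np.float64(0.8940677966101694))
0.63 [311.6, 146.3, 151.7, 189.5]
```

Run:
```python
from hold import *
inc([.4946,-.3312,.076],tool(75.7))
```

```text
inc [0.0023, -0.0005, 0.0769, 0.0032, 0.002, 0.0165] rows 1.8 0.1
```

>>> {"fn": "carry_out", "kwargs": {"increments": [[0.001,0.001,0.03,0,0,0.017,-1],[0.001,0.001,0.055,0,0,0.017,-1],[0.001,0.001,0.07,0,0,0.017,-1],[0.001,0.001,0.075,0,0,0.017,-1],[0.001,0.001,0.075,0,0,0.017,-1],[0.001,0.001,0.075,0,0,0.017,0.3],[0.001,0.001,0.075,0,0,0.017,0.6],[0.001,0.001,0.075,0,0,0.017,1],[0.001,0.001,0.075,0,0,0.017,1],[0.001,0.001,0.075,0,0,0.017,1],[0.001,0.001,0.075,0,0,0.017,1],[0.001,0.001,0.075,0,0,0.017,1]]}}

```text
time_s: 13.82
ee_pos: [0.4942, -0.3315, 0.0754]
tcp_rot: [-180.0, -0.0, 75.6]
contact_force: [-3.1, -0.6, 3.6]
opening: 0.0084
grasp_force: 58.5
```

>>> {"fn": "carry_out", "kwargs": {"increments": [[0,0,-0.01,0,0,0,1],[0,0,-0.03,0,0,0,1],[0,0,-0.06,0,0,0,1],[0,0,-0.1,0,0,0,1],[0.04,0,-0.14,0,0,0,1],[0.08,0,-0.16,0,0,0,1],[0.12,0,-0.17,0,0,0,1],[0.16,0,-0.17,0,0,0,1],[0.16,0,-0.17,0,0,0,1]]}}

```text
time_s: 14.57
ee_pos: [0.5353, -0.1723, 0.2477]
tcp_rot: [179.9, -0.1, 75.8]
contact_force: [-0.9, -0.4, -0.5]
opening: 0.0085
grasp_force: 58.9
```

Run:
```python
from hold import *
import pickle
print(get_obs()['ee_pos'].round(4),get_obs()['opening'])
c=shot('wrist'); pickle.dump(c,open('w7.pkl','wb')); cv2.imwrite('pics/w7.png',c['image'])
R,p=Rt(); T=np.eye(4); T[:3,:3]=R;T[:3,3]=p
ds=trace(c,'holder'); print([(round(d['conf'],2),d['extent']) for d in ds[:3]])
px=ds[0]['pixels']
# tool-frame model: holder y-> tool x end at +28mm ; legs at tool y
def poly(pts): 
    X=np.array([[x,y,z] for y,z in pts for x in (.028,)]); return proj(c,X@R.T+p)
o=.0154
for name,ylong in (('long -y(tool)= robot side',-1),('long +y',1)):
    m=np.zeros((480,640),np.uint8)
    for y0,y1,z0,z1 in [(-.006,.006,o-.006,o),(-.0045,.0045,o-.048,o-.006)]+[tuple(sorted((ylong*.003,ylong*.006)))+(o,o+.032),tuple(sorted((-ylong*.003,-ylong*.006)))+(o,o+.021)]:
        X=np.array([[x,y,z] for x in(-.028,.028) for y in(y0,y1) for z in(z0,z1)]); u=proj(c,X@R.T+p)
        cv2.fillConvexPoly(m,cv2.convexHull(u.round().astype(np.int32)),1)
    m=m.astype(bool); print(name,'iou',(m&px).sum()/(m|px).sum()); 
    ys,xs=np.nonzero(m); print(xs.min(),xs.max(),ys.min(),ys.max())
print('leg tip uv -y32,+y32,-y21,+y21', poly([(-.0045,o+.032),(.0045,o+.032),(-.0045,o+.021),(.0045,o+.021)]).round(1).tolist())
for r in range(150,330,4):
    xs=np.nonzero(px[r])[0]; 
    if len(xs): print(r,xs.min(),xs.max(),end=' | ')
```

```text
[ 0.5353 -0.1723  0.2477] 0.00854032321979242
[(0.71, [302.1, 218.8, 33.5, 196.2]), (0.26, [219.7, 33.8, 13.3, 68.0])]
long -y(tool)= robot side iou 0.8183224475764868
299 328 216 415
long +y iou 0.8153106762787504
299 328 216 415
leg tip uv -y32,+y32,-y21,+y21 [[305.3, 215.7], [322.6, 215.7], [304.8, 220.6], [323.1, 220.5]]
218 305 308 | 222 304 331 | 226 303 333 | 230 302 333 | 234 302 333 | 238 302 333 | 242 302 333 | 246 302 332 | 250 302 332 | 254 302 332 | 258 302 332 | 262 302 332 | 266 302 332 | 270 302 332 | 274 301 332 | 278 301 332 | 282 301 332 | 286 301 331 | 290 301 330 | 294 301 330 | 298 301 330 | 302 301 330 | 306 302 330 | 310 301 330 | 314 302 330 | 318 302 329 | 322 303 328 | 326 304 327 |
```

Run:
```python
from hold import *
inc([.534,.2484,.24],tool(83.7)); inc([.534,.2484,.18],tool(83.7))
```

```text
inc [0.4095, -0.1037, 0.0063, 0.0004, -0.0004, -0.1366] rows 10.1 1.1
inc [0.4095, -0.1037, 0.0663, 0.0004, -0.0004, -0.1366] rows 10.3 1.1
```

>>> {"fn": "carry_out", "kwargs": {"increments": [[0.04,-0.01,0,0,0,-0.03,1],[0.08,-0.02,0,0,0,-0.06,1],[0.12,-0.03,0,0,0,-0.09,1],[0.16,-0.04,0,0,0,-0.12,1],[0.2,-0.05,0,0,0,-0.137,1],[0.24,-0.06,0,0,0,-0.137,1],[0.28,-0.07,0,0,0,-0.137,1],[0.32,-0.081,0,0,0,-0.137,1],[0.36,-0.091,0.002,0,0,-0.137,1],[0.39,-0.1,0.005,0,0,-0.137,1],[0.4095,-0.1037,0.02,0,0,-0.137,1],[0.4095,-0.1037,0.05,0,0,-0.137,1]]}}

```text
time_s: 15.67
ee_pos: [0.5379, 0.249, 0.1983]
tcp_rot: [179.6, -0.2, 83.6]
contact_force: [-1.3, -1.4, 0.4]
opening: 0.0083
grasp_force: 58.9
```

>>> {"fn": "carry_out", "kwargs": {"increments": [[0,0,0.016,0,0,0,1],[0,0,0.016,0,0,0,1],[0,0,0.016,0,0,0,1]]}}

```text
time_s: 15.92
ee_pos: [0.5348, 0.2445, 0.1781]
tcp_rot: [-179.8, 0.1, 83.4]
contact_force: [-1.7, -1.0, 0.5]
opening: 0.0083
grasp_force: 58.9
```

Run:
```python
from hold import *
import pickle
o=get_obs(); print(o['ee_pos'].round(4),o['tcp_rot'].round(2),o['opening'],o['qpos'].round(1))
c=shot('wrist'); pickle.dump(c,open('w8.pkl','wb')); cv2.imwrite('pics/w8.png',c['image'])
for l in ['lip_bead','holder','lane','bottle']:
    for d in trace(c,l)[:2]: print(l,round(d['conf'],2),d['extent'])
d=trace(c,'lip_bead')
if d:
    ys,xs=np.nonzero(d[0]['pixels']); P=ray(c,np.c_[xs,ys],.095); k=np.polyfit(P[:,1],P[:,0],1); print('yaw',-np.arctan(k[0]),'x at y=.2484',np.polyval(k,.2484),'yrange',P[:,1].min(),P[:,1].max(),np.std(P[:,0]-np.polyval(k,P[:,1])))
R,p=Rt(); q=np.array([.534,.2484,.095]); print('bead ends uv',proj(c,[[.534+.11*t,.2484+t,.095] for t in (-.03,.03,.06)]).round(1).tolist())
```

```text
[0.5348 0.2445 0.1781] [-1.7979e+02  5.0000e-02  8.3420e+01] 0.008317234053833287 [13.  15.1 92.8  0.  72.3 19.6]
lip_bead 0.76 [307.9, 121.2, 4.9, 113.6]
lip_bead 0.38 [121.8, 297.9, 69.7, 73.7]
holder 0.92 [303.2, 213.5, 31.6, 202.6]
lane 0.65 [354.7, 185.2, 204.3, 93.0]
bottle 0.86 [439.7, 356.6, 44.0, 59.0]
bottle 0.69 [417.3, 197.3, 168.9, 141.0]
yaw -0.10630456106581565 x at y=.2484 0.5327597910026141 yrange 0.25498846617037896 0.3233075859207454 0.0007201850512175926
bead ends uv [[313.5, 286.5], [312.8, 194.3], [312.4, 143.3]]
```

Run:
```python
from hold import *
import pickle
from scipy.optimize import minimize
c=pickle.load(open('w8.pkl','rb')); cc=shot('wrist'); px=trace(cc,'holder')[0]['pixels'].copy(); 
Tt=np.array(cc['T_tool_cam']); M=np.linalg.inv(Tt); tc=dict(cc); tc['R']=M[:3,:3]; tc['t']=M[:3,3]
px[300:]=False
def mask(v):
    dx,dy,dz=v; m=np.zeros((480,640),np.uint8)
    B=[(-.006,.006,-.006,0),(-.0045,.0045,-.048,-.006),(-.006,-.003,0,.032),(.003,.006,0,.021)]
    for y0,y1,z0,z1 in B:
        X=np.array([[x,y,z] for x in(-.028,.028) for y in(y0,y1) for z in(z0,z1)])+[dx,dy,dz]
        cv2.fillConvexPoly(m,cv2.convexHull((proj(tc,X)*16).round().astype(np.int32)),1,shift=4)
    X=np.array([[x,y,z] for x in(-.028,.028) for y,z in((.006,.013),(.009,.021),(.006,.021))])+[dx,dy,dz]
    cv2.fillConvexPoly(m,cv2.convexHull((proj(tc,X)*16).round().astype(np.int32)),1,shift=4)
    m[300:]=0; return m.astype(bool)
f=lambda v:1-(mask(v)&px).sum()/(mask(v)|px).sum()
v0=np.array([0,0,.0154]); s=minimize(f,v0,method='Nelder-Mead',options=dict(initial_simplex=v0+np.vstack([np.zeros(3),np.diag([.003,.003,.003])])))
print('offset',s.x.round(4),1-s.fun,'at0',1-f(v0))
s2=minimize(lambda u:f([u[0],u[1],.0154]),[0,0],method='Nelder-Mead',options=dict(initial_simplex=[[0,0],[.003,0],[0,.003]])); print(s2.x.round(4),1-s2.fun)
# bead in tool coords using fixed camera
d=trace(cc,'lip_bead')[0]; ys,xs=np.nonzero(d['pixels']); R,p=Rt()
P=(ray(cc,np.c_[xs,ys],.095)-p)@R; k=np.polyfit(P[:,0],P[:,1],1); print('bead tool y at x=0',k[1],'at x=.028',np.polyval(k,.028),'slope',k[0],p)
```

```text
offset [-0.0018  0.0001  0.0198] 0.932574799831437 at0 0.8900922583233053
[-0.0006  0.0003] 0.9123456790123456
bead tool y at x=0 -0.002975709628250474 at x=.028 -0.0031709375878046756 slope -0.006972427126935763 [0.53544418 0.24583865 0.18010842]
```

>>> {"fn": "carry_out", "kwargs": {"increments": [[0.003,-0.003,0.01,0,0,0,1],[0.003,-0.0032,0.022,0,0,-0.007,1],[0.003,-0.0032,0.022,0,0,-0.007,1],[0.003,-0.0032,0.022,0,0,-0.007,1]]}}

```text
time_s: 16.7
ee_pos: [0.5309, 0.2491, 0.1555]
tcp_rot: [-179.8, 0.0, 83.9]
contact_force: [-0.6, -1.2, -0.2]
opening: 0.0082
grasp_force: 58.9
```

```bash
cat > bead.py <<'E'
from hold import *
cc=shot('wrist'); P_=[]
o=get_obs(); R,p=Rt(); print(p.round(4),o['tcp_rot'].round(2),o['contact_force'].round(1))
h=trace(cc,'holder')[0]; print('holder',h['extent'])
for r in (h['extent'][1]+6,h['extent'][1]+12):
    xs=np.nonzero(h['pixels'][int(r)])[0]; print(int(r),xs.min(),xs.max())
for d in trace(cc,'lip_bead')[:2]:
    ys,xs=np.nonzero(d['pixels']); P=(ray(cc,np.c_[xs,ys],.095)-p)@R; k=np.polyfit(P[:,0],P[:,1],1); print(round(d['conf'],2),d['extent'],'bead tool y at 0, 28mm',k[1].round(4),np.polyval(k,.028).round(4),'slope',k[0].round(4))
Q=p+R@[-.001,.0002,.0175]; a=.11; print('holder rack xy',Q[0]*np.cos(a)-Q[1]*np.sin(a),Q[0]*np.sin(a)+Q[1]*np.cos(a),'z',Q[2])
E
python3 bead.py
```

```text
[0.5315 0.2492 0.1563] [-1.7985e+02  1.0000e-02  8.3900e+01] [-1.7 -1.2  0.8]
holder [302.4, 216.9, 31.5, 197.3]
222 304 308
228 303 333
0.64 [299.9, 219.6, 33.9, 197.2] bead tool y at 0, 28mm 0.0004 0.0006 slope 0.0074
0.55 [315.5, 125.1, 7.2, 101.8] bead tool y at 0, 28mm 0.0014 0.0014 slope 0.0016
holder rack xy 0.5011286849540616 0.3050579778309368 z 0.13884195816348938
```

>>> {"fn": "carry_out", "kwargs": {"increments": [[0,0.001,0.004,0,0,-0.002,1],[0,0.001,0.009,0,0,-0.002,1],[0,0.001,0.014,0,0,-0.002,1],[0,0.001,0.018,0,0,-0.002,1],[0,0.001,0.018,0,0,-0.002,1]]}}

```text
time_s: 17.27
ee_pos: [0.5324, 0.2489, 0.1379]
tcp_rot: [-179.8, 0.0, 84.0]
contact_force: [-1.9, -0.4, -0.3]
opening: 0.0081
grasp_force: 58.9
```

```bash
python3 bead.py
```

```text
[0.5326 0.249  0.1385] [-179.86   -0.     83.99] [-1.7 -1.7 -0.2]
holder [303.4, 218.5, 31.9, 199.1]
224 304 333
230 303 333
0.82 [314.4, 124.5, 3.4, 109.9] bead tool y at 0, 28mm 0.0005 0.0005 slope -0.0002
0.57 [438.0, 402.7, 23.8, 13.9] bead tool y at 0, 28mm 0.0054 -0.0192 slope -0.8814
holder rack xy 0.502232353130487 0.3049747888552378 z 0.12095437697576011
```

>>> {"fn": "carry_out", "kwargs": {"increments": [[0,0.0002,0.003,0,0,0,1],[0,0.0002,0.006,0,0,0,1],[0,0.0002,0.009,0,0,0,1],[0,0.0002,0.012,0,0,0,1],[0,0.0002,0.014,0,0,0,1],[0,0.0002,0.014,0,0,0,1]]}}

```text
time_s: 17.92
ee_pos: [0.5331, 0.249, 0.1247]
tcp_rot: [-179.9, -0.0, 84.0]
contact_force: [-1.7, -1.4, 0.1]
opening: 0.0079
grasp_force: 58.9
```

>>> {"fn": "carry_out", "kwargs": {"increments": [[0,0,0.003,0,0,0,1],[0,0,0.006,0,0,0,1],[0,0,0.008,0,0,0,1],[0,0,0.01,0,0,0,1],[0,0,0.01,0,0,0,1]]}}

```text
time_s: 18.33
ee_pos: [0.5331, 0.2491, 0.1148]
tcp_rot: [-179.9, -0.0, 84.0]
contact_force: [-1.5, -1.4, 0.4]
opening: 0.0085
grasp_force: 58.9
```

>>> {"fn": "carry_out", "kwargs": {"increments": [[0,0,0.001,0,0,0,1],[0,0,0.002,0,0,0,1],[0,0,0.003,0,0,0,1],[0,0,0.003,0,0,0,1]]}}

```text
time_s: 18.67
ee_pos: [0.5333, 0.2491, 0.1122]
tcp_rot: [-180.0, -0.0, 84.0]
contact_force: [-2.1, -1.7, 1.1]
opening: 0.0085
grasp_force: 58.9
```

>>> {"fn": "carry_out", "kwargs": {"increments": [[0,0,0.001,0,0,0,1],[0,0,0.002,0,0,0,1],[0,0,0.003,0,0,0,1],[0,0,0.003,0,0,0,1]]}}

```text
time_s: 19.0
ee_pos: [0.5335, 0.2492, 0.1104]
tcp_rot: [-180.0, -0.0, 84.0]
contact_force: [-5.4, -2.3, 7.2]
opening: 0.0083
grasp_force: 60.1
```

>>> {"fn": "carry_out", "kwargs": {"increments": [[0,0,0.001,0,0,0,1],[0,0,0.002,0,0,0,1],[0,0,0.002,0,0,0,1],[0,0,0.002,0,0,0,1]]}}

```text
time_s: 19.33
ee_pos: [0.5336, 0.2493, 0.1103]
tcp_rot: [-180.0, -0.0, 84.0]
contact_force: [-11.4, -3.8, 19.7]
opening: 0.0081
grasp_force: 62.0
```

>>> {"fn": "carry_out", "kwargs": {"increments": [[0,-0.0005,0.0005,0,0,0,1],[0,-0.001,0.001,0,0,0,1],[0,-0.001,0.001,0,0,0,1],[0,-0.001,0.001,0,0,0,1]]}}

```text
time_s: 19.67
ee_pos: [0.5336, 0.2493, 0.1103]
tcp_rot: [179.9, -0.0, 84.0]
contact_force: [-10.0, -5.2, 23.6]
opening: 0.008
grasp_force: 62.7
```

Run:
```python
from hold import *
o=get_obs(); print(o['ee_pos'].round(4),o['contact_force'].round(1),o['torque'].round(2),o['tcp_rot'].round(2))
R,p=Rt(); Q=p+R@[-.001,.0002,.0154]; a=.11; print('holder rack',Q[0]*np.cos(a)-Q[1]*np.sin(a),Q[0]*np.sin(a)+Q[1]*np.cos(a),Q[2])
c=shot('side')
for d in trace(c,'bottle')[:5]: print('side',round(d['conf'],2),d['extent'])
e=lambda x,y,z: [x*np.cos(a)+y*np.sin(a),-x*np.sin(a)+y*np.cos(a),z]
B=np.array([e(.603+i,.305+j,z) for i in(-.025,.025) for j in (-.025,.025) for z in(.072,.15)]); u=proj(c,B); print('pred standing bottle',u.min(0).round(),u.max(0).round(), proj(c,[e(.603,.305,.18)]).round())
```

```text
[0.5336 0.2493 0.1103] [-10.   -5.2  23.6] [-0.87  1.86 -0.12] [ 1.7989e+02 -4.0000e-02  8.4010e+01]
holder rack 0.5032227463384781 0.3053596444950037 0.09488468179958684
side 0.78 [235.0, 256.3, 27.7, 43.2]
side 0.66 [291.8, 219.0, 8.6, 24.9]
side 0.66 [303.0, 321.9, 37.6, 38.9]
pred standing bottle [232. 262.] [261. 301.] [[244. 262.]]
```

>>> {"fn": "carry_out", "kwargs": {"increments": [[0,-0.0005,0.0005,0,0,0,1],[0,-0.001,0.001,0,0,0,1],[0,-0.001,0.001,0,0,0,1],[0,-0.001,0.001,0,0,0,1],[0,-0.001,0.001,0,0,0,1]]}}

```text
time_s: 20.18
ee_pos: [0.5335, 0.2493, 0.1102]
tcp_rot: [179.8, -0.1, 84.0]
contact_force: [-11.0, -5.6, 27.3]
opening: 0.0081
grasp_force: 63.3
```

```bash
python3 -c "
from rig import *
print(get_obs()['contact_force']); print(hand_in())"
```

```text
[-11.00579231  -5.61646941  27.30768958]
the job is handed in; nothing more can be done
None
```

The tipped bottle stands upright on its own mat, let go, by my measurements within about 3 mm of the mat's middle. The label holder is fully home on the lip in front of that mat, still gripped and pressed down with about 27 N, and I handed the job in at about 20 s without seeing the judge's result.

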